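Tare the balance with its touch-free sensor

ROBOT

A 6-joint arm with a two-finger parallel gripper is mounted at the origin on the work surface. World frame = base frame: x ahead of the robot, y to its left, z up, the work surface at z = 0. Lengths are in m, angles in rad, forces in N, time in s.
With the tool pointing down it reaches from about 0.25 to 0.8 m from the base axis. Payload 8.5 kg.
Tool frame: the origin (TCP) lies on the centre line of the jaws, within the pads' length; the fingertips stand 22 mm ahead of it and the grasp point (between the pads) lies 3 mm ahead of it; z points along the fingers, y is the line along which they close (so a half turn about z gives the same grasp; the last joint's range is limited). The gripper opens to 85 mm and grips with 20 to 120 N. Pads are 22 mm wide; open, the fingers measure 114 mm over their backs; the gripper's body (76 mm by 85 mm) begins 54 mm behind the grasp point. The pads swing forward as they close: fully open they stand 13 mm farther back than shut.
Start: joints at [-1.251, 0.238, -0.013, 1.319, 0, 1.571], TCP at [0.165, -0.498, 0.253] pointing down, gripper open.
Joint ranges: [-2.66, 2.66], [-1.03, 1.9], [-1.14, 1.46], [-1.82, 2.27], [-1.45, 1.34], [-3.14, 3.14]. Speed limits (rad/s): [2.22, 2.22, 2.79, 3.14, 3.14, 3.14].

INTERFACE

Orientations are given as a unit quaternion [w, x, y, z].
In Python, from plant import env gives the robot as it stands.
- The arm moves only by the tool apply_moves, never from a script. Its argument "increments" is a list of rows, each a list of 7 numbers: the shift along the tool's x, y, z each as a share of 0.03 m, from -1 to 1, then the turn, a rotation vector about the tool's x, y, z each as a share of 6 degrees, from -1 to 1, then the opening, from -1 (shut) to 1 (fully open), so that 0 is half open. In form: [[dx, dy, dz, rx, ry, rz, jaw], ...]. A call has 1 to 5 rows; each row shifts and turns the commanded pose from where the row before left it, along the tool's axes as they then stand; what a row does not reach is not made up. A row lasts 1/12 s, in which the tool goes at most 41.7 mm and 7.16 degrees, less where a joint would pass 70% of its speed; a pose out of reach is approached as far as the arm can. A call with a number of a shift or a turn outside -1 to 1 is refused whole. A call with a gripper value outside its range is refused whole. The fingers move at their own pace and stop on an object; the grip force is fixed at half the most. Time passes only in rows, so rows that do not move let the fingers close. It gives the time, the measured TCP pose, the force, the opening and the grip force at its end, in the units of the state.
- env.read_state(): the state, without advancing time (a new reading comes with each control period).
- env.snapshot(name): name is "side" or "top"; returns the picture (420x560x3 uint8, red, green, blue); there is no depth.
- env.camera_params(name): a dict with "vfov" (degrees; the focal length in pixels is half the picture's height over the tangent of half this angle, whatever the lens; pixels are square), "cx", "cy" (the principal point, pixels), "distortion" ([k1, k2, p1, p2, k3] as OpenCV has them; the pictures are not rectified), "R" (3x3) and "t" (3): a world point X has camera coordinates R X + t. Camera axes: x right, y down, z forward; pixel columns grow to the right and rows downward; lengths in m; the calibration is good to about 2 mm. A picture is of the moment at which its call begins. camera_params takes no time and is no camera call.
- env.finish_job(): hands the job in; it is judged then, once.
The state is a dict: "clock": time; "joint_positions": joint angles; "dq": joint speeds; "tau": joint torques, N m; "tcp_pos": TCP position; "tcp_rot": TCP orientation; "contact_force": force on the tool from outside, world axes, zero at the start; "moment": the same for the moment, N m; "gripper_width": opening from 0.0 (shut) to 1.0 (fully open); "grasp_force": force on a finger pad.
Only numpy, scipy, OpenCV 4.12 (cv2) and the standard library are available. Lean on these libraries where they do the work, as an engineer would, in place of code of your own. Each camera call takes 0.05 s, during which the arm holds its last target. There are 200 camera calls.

TASK

Tare the precision balance with the empty dish on its pan: gently push the glass lid of the draft shield fully shut by its black handle (fingertips only, do not grip it), then point at the green-ringed touch-free tare sensor from above, holding the fingertips centred about 2 to 3 cm over its window for two seconds without touching it. Then take the hand well away (20 cm or so); leave the dish and everything else on the bench where it stands, and do not bring the hand low over the orange-ringed print sensor.

Things in the scene. Friction and masses are not known exactly. Their poses are not given: they have to be found in the camera images.
- balance: precision balance, light grey, fixed to the bench, 320 mm deep (its x) by 210 mm wide (its y), body top 65 mm high; origin: centre of its underside. Its x axis points from the black display head (the user's side, which faces the robot) to the rear. The glass draft shield stands on its rear half, from x = -22 to +142 mm and y = -90 to +90 mm in the balance's frame; its top with the lid is 201 mm above the bench.
- shield_lid (a joint): sliding glass lid on the draft shield: metres that it stands open, 0 = fully shut against its end stop, at most 0.11. It opens towards the balance's +x (rear) and shuts towards -x (the display), staying where it is left; it slides with about 1.5 N of friction. An open lid overhangs the rear of the shield by that much.
- lid_handle (a point): centre of the black bar handle on the lid. The bar is 14 mm thick (balance's x), 70 mm long (balance's y) and 24 mm tall: it stands on the lid's glass 12 mm below this point and ends 12 mm above it. It moves with the lid and sits on soft rubber mounts, giving about 4 mm at 10 N of push, so against the end stop it yields gently; with the lid shut it lies at x = +5 mm, y = 0, z = 213 mm in the balance's frame.
- tare_sensor: touch-free tare sensor to point at: loose white puck, 58 mm across at the foot, 44 mm at the top, 30 mm tall, a green ring round a black window in its top; stands on the bench to the left or right of the balance. Origin: centre of its underside; z up; the window is 30 mm above it. It is set off by fingertips held above the window.
- print_sensor: touch-free print sensor, not to be used: the same puck with an orange ring, on the other side of the balance. Origin: centre of its underside; 30 mm tall.
- weighing_dish: empty aluminium weighing dish, 64 mm across and 16 mm tall, on the round pan inside the draft shield; origin: centre of its underside.
- wash_bottle: white wash bottle with a blue cap and bent spout, 68 mm across, 225 mm tall with the spout; origin: centre of its underside.
- seedling_pot: dark green pot with a seedling, 94 mm across, pot 78 mm and plant 235 mm tall; origin: centre of its underside.
- amber_jar: amber jar with black cap, 60 mm across, 85 mm tall; origin: centre of its underside.
- cal_weight: steel 200 g calibration weight with a knob, 38 mm across, 70 mm tall; origin: centre of its underside.
- vial_1: clear vial with black cap, 27 mm across, 64 mm tall; origin: centre of its underside.
- vial_2: amber vial with white cap, 27 mm across, 64 mm tall; origin: centre of its underside.
- spatula: stainless laboratory spatula lying on the bench, a 6 mm rod 180 mm long (along its x) with two flat blades, 12 mm wide; origin: under its middle.
There are look-alikes about, which are no part of the job. Leave any purple look-alike of the tare_sensor alone.

How it is judged:
On the way, in this order (a step that is already met when the one before it is completed fails the run):
1. the draft shield lid is pushed fully shut (value of joint shield_lid below 0.004 m), for 0.2 s.
2. with the lid shut, the fingertips point at the tare sensor from just above and dwell there (value of joint shield_lid below 0.004 m and horizontal distance between the grasp point and tare_sensor below 0.02 m and z of the grasp point in the frame of tare_sensor below 0.105 m), for 1.5 s.
At the end, for the whole second after the job is handed in: Lid within 4 mm of shut; hand over 150 mm from the tare sensor; sensors and dish within 6 mm, the rest within 15 mm of their places. On the way, lid shut, the grasp point dwelt 1.5 s within 20 mm of the tare sensor's axis and under 75 mm above its window (value of joint shield_lid below 0.004 m and distance between the grasp point and tare_sensor above 0.15 m and distance of each of wash_bottle, seedling_pot, amber_jar, cal_weight, vial_1, vial_2, spatula from where it was at the start of the episode below 0.015 m and distance of each of tare_sensor, print_sensor, weighing_dish from where it was at the start of the episode below 0.006 m); the robot touches nothing.
It fails at once if a sensor is touched (contact force between any of the fingers, the arm and tare_sensor above 0.3 N or contact force between any of the fingers, the arm and print_sensor above 0.3 N).
It fails at once if the hand is held low over the print sensor and sets it off (horizontal distance between the grasp point and print_sensor below 0.03 m and z of the grasp point in the frame of print_sensor below 0.105 m).
It fails at once if the lid handle is gripped, or the balance is pushed hard (over 35 N) (contact force between any of the fingers, the arm and balance above 35 N).
It fails at once if the weighing dish is touched, moved or lifted (contact force between any of the fingers, the arm and weighing_dish above 0.3 N or distance of weighing_dish from where it was at the start of the episode above 0.006 m).
It fails at once if a sensor or something else on the bench is moved or lifted (not (distance of each of wash_bottle, seedling_pot, amber_jar, cal_weight, vial_1, vial_2, spatula from where it was at the start of the episode below 0.015 m and distance of each of tare_sensor, print_sensor from where it was at the start of the episode below 0.006 m)).
It also fails if it takes over 56 s, if anything falls off the work surface, if the arm or the gripper's body presses on something with over 40 N, if the wrist force passes 120 N, or if a joint passes its speed limit or range.

## Working session

There is one attempt and no reset: what is moved stays moved. The work goes in short steps, Python scripts to look and compute and a tool call to move; the robot and the scene stay as the last step left them, time stands still between calls to the robot, and variables do not carry over. Pictures are saved under pics/ and viewed, at most 10 in all, crops included, and the job is handed in when it is done.

Besides the shell and the picture viewer there is one more tool, called after ">>>" as name(argument=value, ...) on one line, values as JSON. apply_moves: Moves the arm, as the interface text tells. Its arguments: {"type":"object","properties":{"increments":{"type":"array","items":{"type":"array","items":{"type":"number","minimum":-1,"maximum":1}}}},"required":["increments"]}

```bash
mkdir -p pics; ls
python3 - <<'E'
from plant import env
import cv2,json
for n in("side","top"):
    cv2.imwrite(f"pics/{n}0.png",env.snapshot(n)[:,:,::-1]); p=env.camera_params(n); print(n,{k:(v.tolist() if hasattr(v,'tolist') else v) for k,v in p.items()})
s=env.read_state();print(s)
E
```

```text
pics
side {'vfov': 44.88847425402544, 'cx': 273.64439537937864, 'cy': 212.42936203675373, 'distortion': [-0.03290809688800362, 0.0, 0.0, 0.0, 0.0], 'R': [[-0.9318051679730824, -0.36268374643377493, 0.01412901310837912], [-0.28832589563549316, 0.715997398861857, -0.6357797596094464], [0.22047064848783432, -0.5964966260556853, -0.7717411925377169]], 't': [0.5061162117734057, 0.2571756151265608, 1.4422614771381934]}
top {'vfov': 52.559666241565104, 'cx': 276.8047022257677, 'cy': 211.27356444823783, 'distortion': [-0.02639545287465027, 0.0, 0.0, 0.0, 0.0], 'R': [[0.016154741828544594, -0.9998630276061, 0.0035986584744624986], [-0.9882212538594614, -0.01651421466625091, -0.15213820734579078], [0.15217679762988479, -0.0010985173279164726, -0.9883526777030521]], 't': [-0.025105854991081825, 0.5693637753085589, 1.3145376634841788]}
{'clock': 0.1, 'joint_positions': array([-1.25097530e+00,  2.38707071e-01, -1.41810988e-02,  1.31922347e+00,
        2.41801772e-05,  1.57080840e+00]), 'dq': array([ 0.00041639, -0.00077863,  0.001698  , -0.0018052 ,  0.0006797 ,
       -0.00067963]), 'tau': array([-1.89134807e-03, -5.39721894e+01,  3.46999311e+01,  1.34587634e-02,
       -8.09855692e-05, -4.06480797e-05]), 'tcp_pos': array([ 0.16495098, -0.49803235,  0.25274476]), 'tcp_rot': array([-6.51190565e-04,  9.87242285e-01,  1.59223861e-01, -9.27866810e-05]), 'contact_force': array([-0.05558815, -0.49953015, -0.44323921]), 'moment': array([-0.00947169,  0.04150618,  0.0016113 ]), 'grasp_force': 0.0, 'gripper_width': 1.0066648731328651}
```

View pics/top0.png

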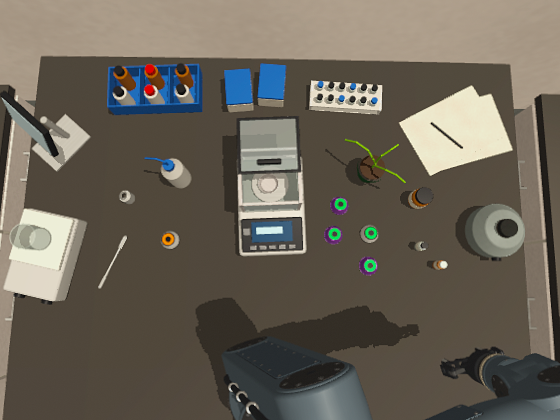

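View pics/side0.png

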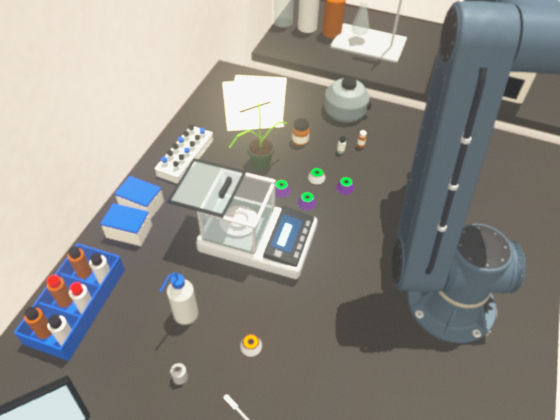

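The top view shows the balance at (270,190), with its display towards the robot at (270,235). The lid stands open and its black handle is at (269,161). The white-bodied green tare puck is at (370,233), with purple look-alikes at (340,204), (334,234) and (370,265). The orange print puck is at (169,240).

```bash
cat > h.py <<'E'
import numpy as np,cv2
from plant import env
def cam(n):
    p=env.camera_params(n);f=210/np.tan(np.radians(p["vfov"]/2))
    return np.array([[f,0,p["cx"]],[0,f,p["cy"]],[0,0,1]]),np.array(p["distortion"]),np.array(p["R"]),np.array(p["t"])
def ray(n,uv):
    K,D,R,t=cam(n);q=cv2.undistortPoints(np.array([[uv]],float),K,D)[0,0]
    d=R.T@np.array([*q,1]);return -R.T@t,d
def plane(n,uv,z):
    c,d=ray(n,uv);return c+d*(z-c[2])/d[2]
def tri(a,b):
    (c1,d1),(c2,d2)=ray("top",a),ray("side",b)
    s=np.linalg.lstsq(np.c_[d1,-d2],c2-c1,rcond=None)[0];p,q=c1+s[0]*d1,c2+s[1]*d2
    return (p+q)/2,np.linalg.norm(p-q)
def blobs(m,amin=8):
    n,_,st,ce=cv2.connectedComponentsWithStats(m.astype(np.uint8));return [(ce[i].round(1),st[i].tolist()) for i in range(1,n) if st[i,4]>=amin]
E
python3 - <<'E'
from h import *
for n in("side","top"):
    im=cv2.imread(f"pics/{n}0.png");h=cv2.cvtColor(im,cv2.COLOR_BGR2HSV);H,S,V=cv2.split(h)
    print(n)
    for nm,m in(("green",(H>50)&(H<80)&(S>140)&(V>130)),("orange",(H>8)&(H<22)&(S>180)&(V>190))):
        for c,s in blobs(m,15): print(nm,c,s,plane(n,c,.03).round(4))
    m=V<60
    roi=np.zeros_like(m); 
    if n=="top": roi[153:170,250:290]=1
    else: roi[172:205,212:236]=1
    for c,s in blobs(m&roi,15):
        print("handle",c,s,plane(n,c,.220).round(4))
a=cv2.imread("pics/top0.png")[105:275,220:400];b=cv2.imread("pics/side0.png")[150:280,180:360]
cv2.imwrite("pics/c1.png",cv2.resize(a,None,fx=3.5,fy=3.5,interpolation=cv2.INTER_CUBIC));cv2.imwrite("pics/c2.png",cv2.resize(b,None,fx=4.4,fy=4.4,interpolation=cv2.INTER_CUBIC))
E
```

```text
side
green [316.9 171.7] [312, 168, 11, 8, 64] [ 0.5107 -0.3197  0.03  ]
green [345.9 181.2] [341, 177, 11, 9, 73] [ 0.407  -0.3143  0.03  ]
green [281.1 184. ] [276, 180, 11, 9, 67] [ 0.6032 -0.2212  0.03  ]
green [306.9 196.5] [302, 192, 11, 10, 73] [ 0.506 -0.201  0.03 ]
orange [336.    1.2] [328, 0, 16, 4, 42] [ 0.7834 -1.4526  0.03  ]
orange [ 77.2 257.3] [70, 251, 13, 10, 28] [1.0557 0.2768 0.03  ]
orange [ 56.2 286.5] [48, 279, 15, 12, 50] [1.0522 0.3827 0.03  ]
orange [ 35.1 318.1] [26, 310, 16, 14, 57] [1.0449 0.4864 0.03  ]
top
green [340.1 203.9] [335, 199, 11, 11, 81] [ 0.5994 -0.2203  0.03  ]
green [370.5 232.4] [365, 227, 12, 12, 93] [ 0.5082 -0.3174  0.03  ]
green [334.  233.6] [329, 228, 11, 12, 81] [ 0.5025 -0.2001  0.03  ]
green [369.7 265.4] [364, 260, 12, 12, 85] [ 0.403  -0.3132  0.03  ]
orange [167.6 239.1] [162, 234, 12, 11, 77] [0.476  0.3318 0.03  ]
handle [269.1 161.2] [258, 159, 23, 6, 83] [0.6853 0.0085 0.22  ]
```

View pics/c1.png

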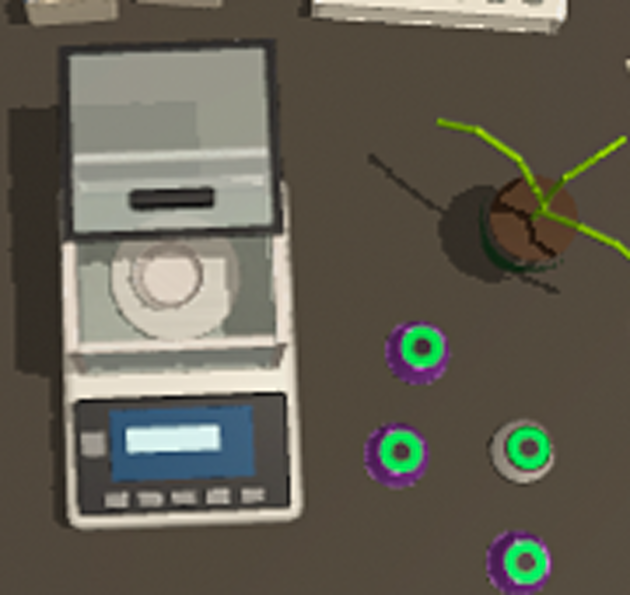

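View pics/c2.png

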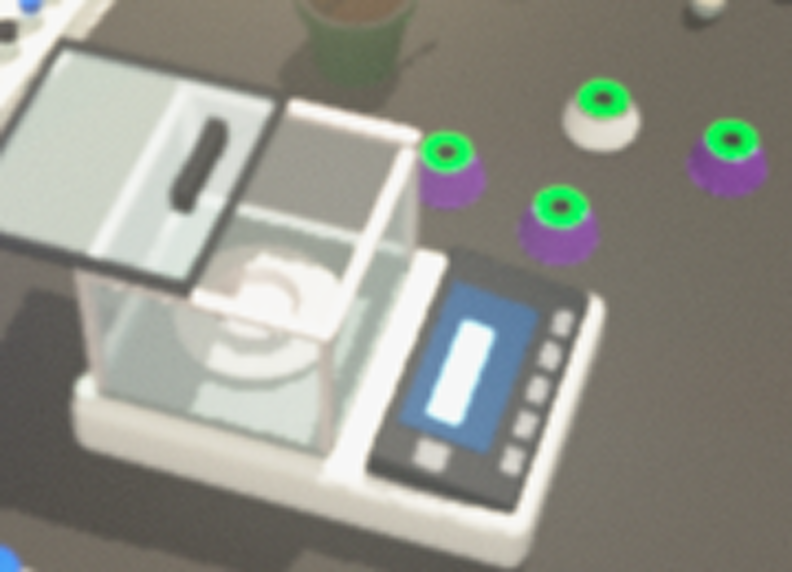

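Run:
```python
from h import *
u=lambda x,y:(220+x/3.5-.4,105+y/3.5-.4)
for nm,a,b,z in(("lidfront",(65,238),(280,230),.201),("lidback",(62,47),(273,40),.201),("handle",(130,199),(215,197),.225),("balfront",(74,524),(297,518),.06),("disp",(77,405),(285,396),.066)):
    p,q=plane("top",u(*a),z),plane("top",u(*b),z);d=p-q
    print(nm,p.round(4),q.round(4),"mid",((p+q)/2).round(4),"len",np.linalg.norm(d).round(4),"yaw",np.degrees(np.arctan2(-d[0],d[1])).round(2))
v=lambda x,y:(180+x/4.4-.4,150+y/4.4-.4)
print(plane("side",v(200,165),.222),tri(u(172,198),v(200,165)))
```

```text
lidfront [0.6555 0.0967 0.201 ] [ 0.6652 -0.0789  0.201 ] mid [0.6603 0.0089 0.201 ] len 0.1759 yaw 3.16
lidback [0.8191 0.1042 0.201 ] [ 0.8283 -0.0718  0.201 ] mid [0.8237 0.0162 0.201 ] len 0.1763 yaw 2.99
handle [0.6826 0.0432 0.225 ] [ 0.6854 -0.0251  0.225 ] mid [0.684 0.009 0.225] len 0.0684 yaw 2.37
balfront [0.43   0.0941 0.06  ] [ 0.4386 -0.1038  0.06  ] mid [ 0.4343 -0.0049  0.06  ] len 0.1981 yaw 2.48
disp [0.5358 0.094  0.066 ] [ 0.547 -0.092  0.066] mid [0.5414 0.001  0.066 ] len 0.1863 yaw 3.45
[0.68541084 0.01560753 0.222     ] (array([0.68768919, 0.00980594, 0.21477018]), np.float64(0.0016575305026003246))
```

>>> apply_moves(increments=[[0,0,-0.7,0,0,-1,-1],[0,0,-0.7,0,0,-1,-1],[0,0,-0.7,0,0,-1,-1],[0,0,-0.7,0,0,-1,-1],[0,0,-0.7,0,0,-1,-1]])

```text
clock: 0.52
tcp_pos: [0.1649, -0.4981, 0.3589]
tcp_rot: [-0.0, 0.911, 0.412, 0.0]
contact_force: [0.3, -1.9, -0.7]
gripper_width: 0.297
grasp_force: 0.0
```

```bash
cat > plan.py <<'E'
import sys
from h import *
# args: target x y z yaw(deg, direction of tool x)
from scipy.spatial.transform import Rotation as Ro
x,y,z,yaw=map(float,sys.argv[1:5]);s=env.read_state()
q=s["tcp_rot"];R=Ro.from_quat([*q[1:],q[0]]);T=Ro.from_matrix(np.c_[[np.cos(np.radians(yaw)),np.sin(np.radians(yaw)),0],[np.sin(np.radians(yaw)),-np.cos(np.radians(yaw)),0],[0,0,-1]])
d=np.array([x,y,z])-s["tcp_pos"]
print("clock",s["clock"].__round__(2),"tcp",s["tcp_pos"].round(4),"F",s["contact_force"].round(1),"w",round(s["gripper_width"],2),"j",s["joint_positions"].round(2))
print("shift now axes",(R.inv().apply(d)/.03).round(2),"after-turn axes",(T.inv().apply(d)/.03).round(2),"turn",(np.degrees((R.inv()*T).as_rotvec())/6).round(2))
E
python3 plan.py 0.735 0.012 0.35 93
```

```text
clock 0.52 tcp [ 0.1649 -0.4981  0.3589] F [ 0.3 -1.9 -0.7] w 0.3 j [-1.25  0.23  0.24  1.58 -0.    1.04]
shift now axes [25.32  3.02  0.31] after-turn axes [15.98 19.87  0.3 ] turn [-0.01 -0.01 -7.4 ]
```

>>> apply_moves(increments=[[0.9,0,0,0,0,-1,-1],[0.9,0.2,0,0,0,-1,-1],[0.9,0.4,0,0,0,-1,-1],[0.9,0.5,0,0,0,-1,-1],[0.8,0.6,0,0,0,-1,-1]])

```text
clock: 0.93
tcp_pos: [0.2771, -0.405, 0.3581]
tcp_rot: [-0.0, 0.774, 0.633, 0.0]
contact_force: [0.4, 0.0, 0.3]
gripper_width: 0.002
grasp_force: 0.0
```

>>> apply_moves(increments=[[0.7,0.7,0,0,0,-1,-1],[0.7,0.7,0,0,0,-1,-1],[0.6,0.8,0,0,0,-0.4,-1],[0.6,0.8,0,0,0,0,-1],[0.6,0.8,0,0,0,0,-1]])

```text
clock: 1.35
tcp_pos: [0.3953, -0.3134, 0.358]
tcp_rot: [-0.0, 0.69, 0.724, -0.0]
contact_force: [0.9, -0.8, -0.1]
gripper_width: -0.002
grasp_force: 0.0
```

```bash
python3 plan.py 0.735 0.012 0.35 93
```

```text
clock 1.35 tcp [ 0.3953 -0.3134  0.358 ] F [ 0.9 -0.8 -0.1] w -0.0 j [-0.67  0.19  0.19  1.57  0.    0.85]
shift now axes [10.3  11.83  0.27] after-turn axes [10.24 11.88  0.27] turn [-0.   -0.   -0.04]
```

>>> apply_moves(increments=[[0.85,0.95,0,0,0,0,-1],[0.85,0.95,0,0,0,0,-1],[0.85,0.95,0,0,0,0,-1],[0.85,0.95,0,0,0,0,-1],[0.85,0.95,0,0,0,0,-1]])

```text
clock: 1.77
tcp_pos: [0.5316, -0.1789, 0.3581]
tcp_rot: [-0.0, 0.69, 0.724, -0.0]
contact_force: [0.5, -0.6, -0.3]
gripper_width: -0.001
grasp_force: 0.0
```

>>> apply_moves(increments=[[0.85,0.95,0,0,0,0,-1],[0.85,0.95,0,0,0,0,-1],[0.85,0.95,0,0,0,0,-1],[0.85,0.95,0,0,0,0,-1],[0.85,0.95,0,0,0,0,-1]])

```text
clock: 2.18
tcp_pos: [0.6679, -0.0447, 0.3579]
tcp_rot: [-0.0, 0.69, 0.724, -0.0]
contact_force: [0.3, -1.0, 0.3]
gripper_width: -0.002
grasp_force: 0.0
```

```bash
python3 plan.py 0.735 0.012 0.275 93
```

```text
clock 2.18 tcp [ 0.6679 -0.0447  0.3579] F [ 0.3 -1.   0.3] w -0.0 j [-0.07  0.52  0.68  1.73  0.    1.46]
shift now axes [1.78 2.33 2.76] after-turn axes [1.77 2.33 2.76] turn [-0.01 -0.   -0.04]
```

>>> apply_moves(increments=[[0.8,0.9,0,0,0,0,-1],[0.8,0.9,0,0,0,0,-1],[0.15,0.5,0.9,0,0,0,-1],[0,0,0.9,0,0,0,-1],[0,0,0.9,0,0,0,-1]])

```text
clock: 2.6
tcp_pos: [0.7345, 0.0106, 0.2744]
tcp_rot: [-0.0, 0.69, 0.724, -0.0]
contact_force: [-0.1, -0.8, -0.4]
gripper_width: -0.003
grasp_force: 0.0
```

```bash
python3 plan.py 0.735 0.012 0.231 93
python3 - <<'E'
from h import *
a=env.snapshot("side")[90:290,140:380,::-1];b=env.snapshot("top")[100:260,200:340,::-1]
a=cv2.resize(a,(480,400),interpolation=2);b=cv2.resize(b,(320,366),interpolation=2)
o=np.zeros((400,800,3),np.uint8);o[:,:480]=a;o[:366,480:]=b;cv2.imwrite("pics/c3.png",o)
E
```

```text
clock 2.6 tcp [0.7345 0.0106 0.2744] F [-0.1 -0.8 -0.4] w -0.0 j [0.01 0.64 0.68 1.62 0.   1.54]
shift now axes [0.05 0.02 1.45] after-turn axes [0.05 0.02 1.45] turn [-0.01 -0.   -0.03]
```

View pics/c3.png

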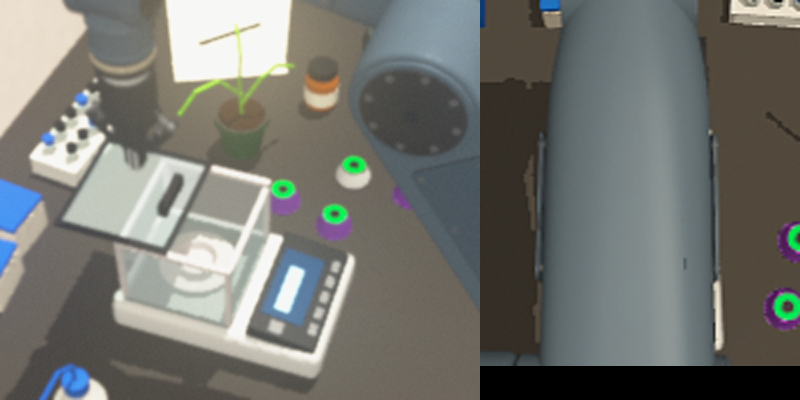

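The side crop shows the shut fingertips at about (137,160), behind the handle at (172,195) and above the lid. The arm hides the top view. Lowering behind the handle next.

>>> apply_moves(increments=[[0,0,0.6,0,0,0,-1],[0,0,0.5,0,0,0,-1],[0,0,0.3,0,0,0,-1],[0,0,0,0,0,0,-1]])

```text
clock: 3.03
tcp_pos: [0.733, 0.0091, 0.2348]
tcp_rot: [-0.001, 0.69, 0.724, -0.001]
contact_force: [0.5, -0.1, -0.3]
gripper_width: 0.002
grasp_force: 0.0
```

```bash
python3 plan.py 0.710 0.011 0.231 93
```

```text
clock 3.03 tcp [0.733  0.0091 0.2348] F [ 0.5 -0.1 -0.3] w 0.0 j [0.01 0.63 0.57 1.51 0.   1.54]
shift now axes [ 0.1  -0.76  0.13] after-turn axes [ 0.1  -0.76  0.13] turn [-0.01 -0.   -0.05]
```

>>> apply_moves(increments=[[0.1,-0.25,0.1,0,0,0,-1],[0,-0.25,0,0,0,0,-1],[0,-0.2,0,0,0,0,-1],[0,-0.1,0,0,0,0,-1],[0,-0.1,0,0,0,0,-1]])

```text
clock: 3.45
tcp_pos: [0.7064, 0.0109, 0.2337]
tcp_rot: [0.001, 0.69, 0.724, 0.001]
contact_force: [1.5, -0.2, 0.5]
gripper_width: 0.001
grasp_force: 0.9
```

>>> apply_moves(increments=[[0,-0.15,0,0,0,0,-1],[0,-0.15,0,0,0,0,-1],[0,-0.15,0,0,0,0,-1],[0,-0.15,0,0,0,0,-1],[0,-0.15,0,0,0,0,-1]])

```text
clock: 3.87
tcp_pos: [0.6834, 0.0099, 0.2324]
tcp_rot: [0.0, 0.69, 0.724, 0.0]
contact_force: [1.5, -0.1, 1.0]
gripper_width: 0.001
grasp_force: 0.9
```

```bash
python3 plan.py 0.62 0.004 0.231 93
python3 - <<'E'
from h import *
a=env.snapshot("side")[140:290,170:330,::-1]
cv2.imwrite("pics/c4.png",cv2.resize(a,(640,600),interpolation=2))
E
```

```text
clock 3.87 tcp [0.6834 0.0099 0.2324] F [ 1.5 -0.1  1. ] w 0.0 j [0.01 0.53 0.38 1.42 0.   1.54]
shift now axes [-0.1  -2.12  0.05] after-turn axes [-0.09 -2.12  0.05] turn [ 0.   -0.   -0.05]
```

View pics/c4.png

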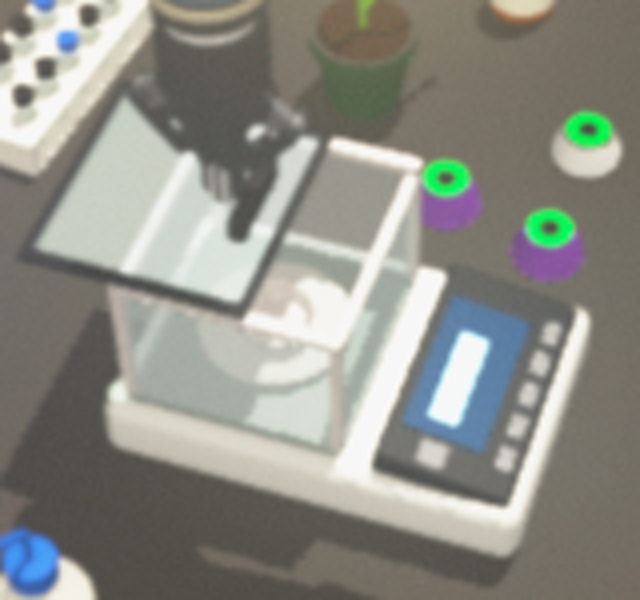

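The fingertips are behind the handle at crop (240,215) and the lid is moving at about 1.5 N. I'll keep pushing.

>>> apply_moves(increments=[[0,-0.17,0,0,0,0,-1],[0,-0.17,0,0,0,0,-1],[0,-0.17,0,0,0,0,-1],[0,-0.17,0,0,0,0,-1],[0,-0.17,0,0,0,0,-1]])

```text
clock: 4.33
tcp_pos: [0.6577, 0.0086, 0.2323]
tcp_rot: [0.0, 0.69, 0.724, -0.0]
contact_force: [2.0, -1.3, -0.4]
gripper_width: 0.0
grasp_force: 0.9
```

>>> apply_moves(increments=[[0,-0.15,0,0,0,0,-1],[0,-0.15,0,0,0,0,-1],[0,-0.15,0,0,0,0,-1],[0,-0.12,0,0,0,0,-1],[0,-0.1,0,0,0,0,-1]])

```text
clock: 4.75
tcp_pos: [0.6377, 0.0078, 0.2323]
tcp_rot: [-0.0, 0.69, 0.724, -0.0]
contact_force: [2.0, -1.5, 0.7]
gripper_width: 0.001
grasp_force: 0.8
```

>>> apply_moves(increments=[[0,-0.08,0,0,0,0,-1],[0,-0.08,0,0,0,0,-1],[0,-0.08,0,0,0,0,-1]])

```text
clock: 5.0
tcp_pos: [0.6309, 0.0075, 0.2323]
tcp_rot: [-0.0, 0.69, 0.724, 0.0]
contact_force: [2.3, -1.0, 0.3]
gripper_width: -0.002
grasp_force: 0.8
```

>>> apply_moves(increments=[[0,-0.07,0,0,0,0,-1],[0,-0.07,0,0,0,0,-1],[0,-0.07,0,0,0,0,-1],[0,-0.05,0,0,0,0,-1]])

```text
clock: 5.33
tcp_pos: [0.623, 0.0071, 0.2323]
tcp_rot: [-0.0, 0.69, 0.724, 0.0]
contact_force: [1.9, -1.6, 0.1]
gripper_width: 0.001
grasp_force: 0.8
```

>>> apply_moves(increments=[[0,-0.05,0,0,0,0,-1],[0,-0.05,0,0,0,0,-1]])

```text
clock: 5.5
tcp_pos: [0.6201, 0.007, 0.2323]
tcp_rot: [-0.0, 0.69, 0.724, 0.0]
contact_force: [1.3, -1.5, -0.8]
gripper_width: 0.002
grasp_force: 0.8
```

>>> apply_moves(increments=[[0,-0.06,0,0,0,0,-1],[0,-0.06,0,0,0,0,-1]])

```text
clock: 5.67
tcp_pos: [0.6165, 0.0068, 0.2323]
tcp_rot: [-0.0, 0.69, 0.724, 0.0]
contact_force: [2.2, -2.4, -0.4]
gripper_width: -0.001
grasp_force: 1.4
```

>>> apply_moves(increments=[[0,-0.06,0,0,0,0,-1],[0,-0.06,0,0,0,0,-1]])

```text
clock: 5.83
tcp_pos: [0.6139, 0.0067, 0.2324]
tcp_rot: [0.001, 0.69, 0.724, 0.001]
contact_force: [9.0, -1.1, -3.3]
gripper_width: -0.002
grasp_force: 4.2
```

The push force has risen to 9 N, so the lid is on its end stop. I'll hold briefly and then back off.

>>> apply_moves(increments=[[0,-0.03,0,0,0,0,-1],[0,0,0,0,0,0,-1],[0,0,0,0,0,0,-1],[0,0,0,0,0,0,-1]])

```text
clock: 6.17
tcp_pos: [0.6137, 0.0066, 0.2325]
tcp_rot: [0.001, 0.69, 0.724, 0.001]
contact_force: [8.8, -1.0, -3.3]
gripper_width: 0.004
grasp_force: 4.5
```

>>> apply_moves(increments=[[0,0.15,0,0,0,0,-1],[0,0.2,0,0,0,0,-1],[0,0.4,0,0,0,0,-1],[0,0,-0.8,0,0,0,-1],[0,0,-0.9,0,0,0,-1]])

```text
clock: 6.58
tcp_pos: [0.6337, 0.0079, 0.2816]
tcp_rot: [-0.002, 0.69, 0.724, -0.002]
contact_force: [0.8, -0.8, -0.3]
gripper_width: -0.003
grasp_force: 0.0
```

>>> apply_moves(increments=[[0,0,-1,0,0,0,-1],[0,0,-1,0,0,0,-1],[-0.5,0,-0.3,0,0,0,-1],[-0.9,-0.3,0,0,0,0,-1],[-0.9,-0.3,0,0,0,0,-1]])

```text
clock: 7.0
tcp_pos: [0.6201, -0.0619, 0.3528]
tcp_rot: [-0.0, 0.689, 0.724, 0.0]
contact_force: [1.3, -0.7, -0.4]
gripper_width: 0.001
grasp_force: 0.0
```

```bash
python3 plan.py 0.509 -0.3185 0.30 93
python3 - <<'E'
from h import *
a=env.snapshot("side")[140:290,170:330,::-1]
cv2.imwrite("pics/c5.png",cv2.resize(a,(640,600),interpolation=2))
E
```

```text
clock 7.0 tcp [ 0.6201 -0.0619  0.3528] F [ 1.3 -0.7 -0.4] w 0.0 j [-0.1   0.41  0.5   1.65  0.    1.42]
shift now axes [-8.36 -4.12  1.75] after-turn axes [-8.35 -4.14  1.76] turn [ 0.   -0.   -0.03]
```

View pics/c5.png

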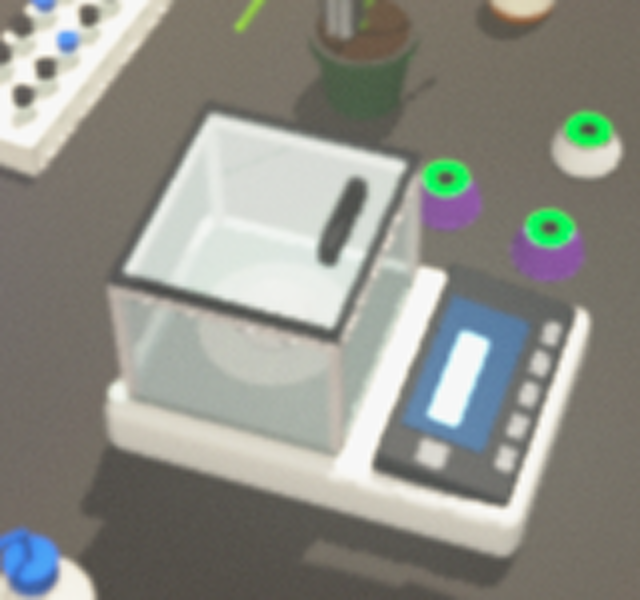

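The lid now lies flush over the shield, with the handle at crop (342,220) near the front edge. The lid is shut, so I'll move over the tare puck.

>>> apply_moves(increments=[[-0.83,-0.41,0,0,0,0,-1],[-0.83,-0.41,0,0,0,0,-1],[-0.83,-0.41,0,0,0,0,-1],[-0.83,-0.41,0,0,0,0,-1],[-0.83,-0.41,0,0,0,0,-1]])

```text
clock: 7.47
tcp_pos: [0.5635, -0.1901, 0.3522]
tcp_rot: [-0.001, 0.69, 0.724, -0.0]
contact_force: [-0.0, 0.8, 0.3]
gripper_width: -0.001
grasp_force: 0.0
```

>>> apply_moves(increments=[[-0.83,-0.41,0,0,0,0,-1],[-0.83,-0.41,0,0,0,0,-1],[-0.83,-0.41,0,0,0,0,-1],[-0.83,-0.41,0,0,0,0,-1],[-0.83,-0.41,0,0,0,0,-1]])

```text
clock: 7.88
tcp_pos: [0.508, -0.3174, 0.3522]
tcp_rot: [-0.001, 0.69, 0.724, 0.0]
contact_force: [0.7, -1.1, -0.1]
gripper_width: 0.002
grasp_force: 0.0
```

>>> apply_moves(increments=[[0,0,1,0,0,0,-1],[0,0,1,0,0,0,-1],[0,0,1,0,0,0,-1],[0,0,1,0,0,0,-1],[0,0,1,0,0,0,-1]])

```text
clock: 8.3
tcp_pos: [0.5084, -0.3162, 0.2009]
tcp_rot: [-0.001, 0.69, 0.724, 0.0]
contact_force: [0.8, 0.3, 0.7]
gripper_width: 0.002
grasp_force: 0.0
```

```bash
python3 plan.py 0.509 -0.3185 0.078 93
python3 - <<'E'
from h import *
a=env.snapshot("side")[110:260,240:400,::-1]
cv2.imwrite("pics/c6.png",cv2.resize(a,(640,600),interpolation=2))
E
```

```text
clock 8.3 tcp [ 0.5084 -0.3162  0.2009] F [0.8 0.3 0.7] w 0.0 j [-0.56  0.39  0.07  1.25  0.    0.97]
shift now axes [-0.08  0.02  4.1 ] after-turn axes [-0.08  0.02  4.1 ] turn [-0.   -0.01 -0.05]
```

View pics/c6.png

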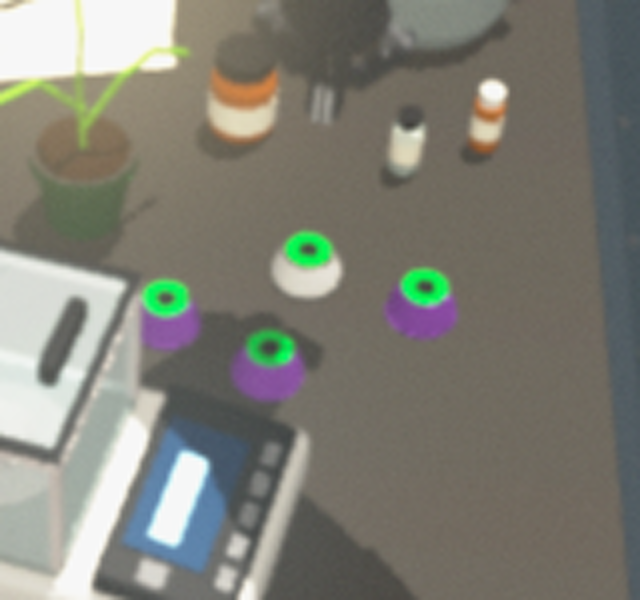

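The tare puck sits at crop (308,250), the only one with a white body. The fingertips are at (322,105), directly above it at height, and the jar and vials are clear. Descending.

>>> apply_moves(increments=[[-0.08,0,0.8,0,0,0,-1],[0,0,0.8,0,0,0,-1],[0,0,0.8,0,0,0,-1],[0,0,0.7,0,0,0,-1],[0,0,0.4,0,0,0,-1]])

```text
clock: 8.77
tcp_pos: [0.5083, -0.3183, 0.0957]
tcp_rot: [-0.002, 0.69, 0.724, -0.0]
contact_force: [0.9, -0.0, 0.1]
gripper_width: 0.001
grasp_force: 0.0
```

>>> apply_moves(increments=[[0,0,0.3,0,0,0,-1],[0,0,0.2,0,0,0,-1],[0,0,0,0,0,0,-1]])

```text
clock: 9.02
tcp_pos: [0.5088, -0.3188, 0.0818]
tcp_rot: [-0.001, 0.69, 0.724, -0.0]
contact_force: [-1.0, 1.4, -0.8]
gripper_width: 0.001
grasp_force: 0.0
```

```bash
python3 plan.py 0.509 -0.3185 0.078 93
python3 - <<'E'
from h import *
a=env.snapshot("side")[110:260,240:400,::-1]
cv2.imwrite("pics/c7.png",cv2.resize(a,(640,600),interpolation=2))
E
```

```text
clock 9.02 tcp [ 0.5088 -0.3188  0.0818] F [-1.   1.4 -0.8] w 0.0 j [-0.56  0.47 -0.12  0.98  0.    0.96]
shift now axes [0.01 0.01 0.13] after-turn axes [0.01 0.01 0.13] turn [-0.01 -0.01 -0.05]
```

View pics/c7.png

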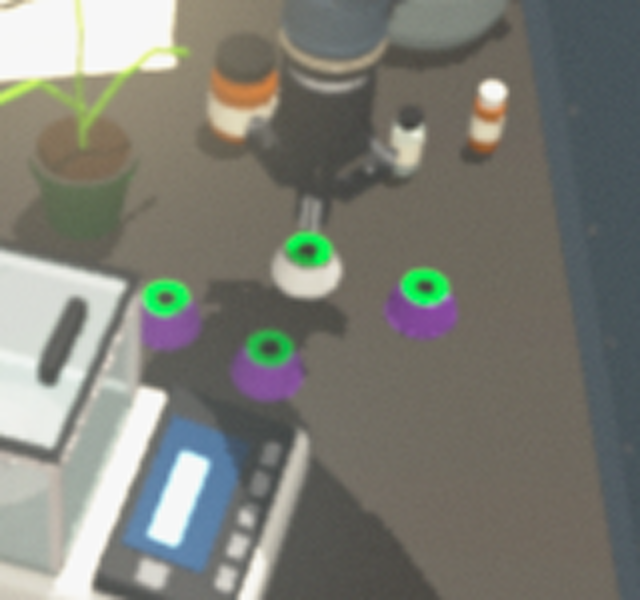

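The fingertips at crop (312,215) are centred above the tare puck's window at (308,250). I'll lower slightly and dwell for just over 2 s.

>>> apply_moves(increments=[[0,0,0.15,0,0,0,-1],[0,0,0,0,0,0,-1],[0,0,0,0,0,0,-1],[0,0,0,0,0,0,-1],[0,0,0,0,0,0,-1]])

```text
clock: 9.48
tcp_pos: [0.5092, -0.3192, 0.0782]
tcp_rot: [0.0, 0.69, 0.724, 0.0]
contact_force: [0.0, 0.2, 0.7]
gripper_width: -0.001
grasp_force: 0.0
```

>>> apply_moves(increments=[[0,0,0,0,0,0,-1],[0,0,0,0,0,0,-1],[0,0,0,0,0,0,-1],[0,0,0,0,0,0,-1],[0,0,0,0,0,0,-1]])

```text
clock: 9.9
tcp_pos: [0.509, -0.319, 0.0778]
tcp_rot: [-0.0, 0.69, 0.724, 0.0]
contact_force: [0.2, 0.2, -0.3]
gripper_width: -0.001
grasp_force: 0.0
```

>>> apply_moves(increments=[[0,0,0,0,0,0,-1],[0,0,0,0,0,0,-1],[0,0,0,0,0,0,-1],[0,0,0,0,0,0,-1],[0,0,0,0,0,0,-1]])

```text
clock: 10.32
tcp_pos: [0.509, -0.319, 0.0778]
tcp_rot: [-0.0, 0.69, 0.724, 0.0]
contact_force: [0.2, 0.2, 0.3]
gripper_width: 0.002
grasp_force: 0.0
```

>>> apply_moves(increments=[[0,0,0,0,0,0,-1],[0,0,0,0,0,0,-1],[0,0,0,0,0,0,-1],[0,0,0,0,0,0,-1],[0,0,0,0,0,0,-1]])

```text
clock: 10.73
tcp_pos: [0.509, -0.319, 0.0778]
tcp_rot: [-0.0, 0.69, 0.724, 0.0]
contact_force: [-0.1, -0.8, -0.2]
gripper_width: -0.002
grasp_force: 0.0
```

>>> apply_moves(increments=[[0,0,0,0,0,0,-1],[0,0,0,0,0,0,-1],[0,0,0,0,0,0,-1],[0,0,0,0,0,0,-1],[0,0,0,0,0,0,-1]])

```text
clock: 11.15
tcp_pos: [0.509, -0.3191, 0.0778]
tcp_rot: [-0.0, 0.69, 0.724, 0.0]
contact_force: [-0.8, 1.9, 0.5]
gripper_width: 0.003
grasp_force: 0.0
```

>>> apply_moves(increments=[[0,0,-0.5,0,0,0,-1],[0,0,-1,0,0,0,-1],[0,0,-1,0,0,0,-1],[0,0,-1,0,0,0,-1],[0,0,-1,0,0,0,-1]])

```text
clock: 11.57
tcp_pos: [0.5087, -0.3189, 0.2142]
tcp_rot: [-0.0, 0.69, 0.724, -0.0]
contact_force: [-0.1, -0.5, -0.3]
gripper_width: 0.001
grasp_force: 0.0
```

>>> apply_moves(increments=[[0,0,-1,0,0,0,-1],[0,0,-1,0,0,0,-1],[0,0,-1,0,0,0,-1],[0,0,-0.8,0,0,0,-1],[0,0,0,0,0,0,-1]])

```text
clock: 11.98
tcp_pos: [0.51, -0.3197, 0.3321]
tcp_rot: [0.004, 0.69, 0.724, 0.001]
contact_force: [0.3, 0.2, 1.0]
gripper_width: -0.001
grasp_force: 0.0
```

>>> apply_moves(increments=[[0,0,0,0,0,0,-1],[0,0,0,0,0,0,-1],[0,0,0,0,0,0,-1]])

```text
clock: 12.23
tcp_pos: [0.5086, -0.3189, 0.3254]
tcp_rot: [-0.001, 0.69, 0.724, -0.0]
contact_force: [0.4, 0.5, 0.1]
gripper_width: 0.0
grasp_force: 0.0
```

Run:
```python
from h import *
s=env.read_state();print(s["clock"],s["tcp_pos"]);a=env.snapshot("side");cv2.imwrite("pics/end.png",a[:,:,::-1])
H,S,V=cv2.split(cv2.cvtColor(a,cv2.COLOR_RGB2HSV))
print([b[0] for b in blobs((H>50)&(H<80)&(S>140)&(V>130),15)])
r=np.zeros_like(V);r[160:225,215:290]=1
b=cv2.imread("pics/c5.png");c=cv2.resize(a[140:290,170:330,::-1],(640,600),interpolation=2)
print("change around lid",np.abs(b[100:340,100:400].astype(int)-c[100:340,100:400]).mean())
```

```text
12.2333 [ 0.50858851 -0.31885016  0.32536786]
[array([316.8, 171.7]), array([345.9, 181.2]), array([281. , 183.9]), array([306.9, 196.6])]
change around lid 2.408935185185185
```

The pucks haven't moved, the lid is still shut and the hand is about 0.3 m clear, so I'm handing in.

```bash
python3 -c "
from plant import env
print(env.finish_job())"
```

```text
the job is handed in; nothing more can be done
None
```

The job is handed in: the lid is pushed shut on its end stop, the fingertips were held about 2.5 cm over the white green-ringed tare sensor for just over 2 s, and the hand is now about 0.3 m away; the final picture showed the lid and the tare puck unmoved, but the hand-in returned no verdict.

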